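# Close the key tin on the entrance ledge

### The arm

A 7-joint arm with a two-finger parallel gripper is mounted at the origin on the work surface. World frame = base frame: x ahead of the robot, y to its left, z up, the work surface at z = 0. Lengths are in m, angles in rad, forces in N, time in s.
With the tool pointing down it reaches from about 0.4 to 0.85 m from the base axis. Payload 10.4 kg.
Tool frame: the origin (TCP) lies at the very end of the fingers, on their centre line; the grasp point (between the pads) lies 19 mm behind it; z points along the fingers, y is the line along which they close (so a half turn about z gives the same grasp; the last joint's range is limited). The gripper opens to 85 mm and grips with 20 to 120 N. Pads are 22 mm wide; open, the fingers measure 114 mm over their backs; the gripper's body (76 mm by 85 mm) begins 54 mm behind the grasp point. The pads swing forward as they close: fully open they stand 13 mm farther back than shut.
Start: joints at [1.243, 0.332, -0.065, 1.46, 0.022, 1.35, -0.088], TCP at [0.188, -0.596, 0.231] pointing down, gripper open.
Joint ranges: [-2.6, 2.6], [-0.5, 2.12], [-1.47, 1.34], [0.16, 2.42], [-1.27, 4.41], [0.06, 2.06], [-2.6, 2.6]. Speed limits (rad/s): [2.22, 2.22, 2.79, 2.79, 3.14, 3.14, 3.14].

### API

Orientations are given as a unit quaternion [x, y, z, w].
In Python, from workcell import * gives the robot as it stands.
- The arm moves only by the tool step_arm, never from a script. Its argument "commands" is one flat list of numbers, 7 for each row, row after row: the finger opening in mm, from 0 to 85.4, then the shift along the world's x, y, z as a fraction of full scale, then the turn, a rotation vector about the world's x, y, z as a fraction of full scale. A call has exactly 10 rows; each row is the pose to reach, as a shift and turn from the pose commanded when the call began, turning the shorter way round; what a row does not reach only later rows make up. Full scale, the value 1, is 0.6 m for a shift and pi rad for a turn. A row lasts 1/8 s, in which the tool goes at most 62.5 mm and 10.7 degrees, less where a joint would pass 70% of its speed; a pose out of reach is approached as far as the arm can. A call with a number of a shift or a turn outside -1 to 1 is refused whole. A call with a gripper value outside its range is refused whole. The fingers move at their own pace and stop on an object; "squeeze" is the grip in N (left out, the last holds). Time passes only in rows, so rows that repeat a pose let the fingers close, or fill a call up. It gives the time, the measured TCP pose, the force, the opening and the grip force at its end, in the units of the state.
- get_obs(): the state, without advancing time (a new reading comes with each control period).
- camera(name): name is "side" or "top" or "wrist"; returns the picture (420x560x3 uint8, red, green, blue); there is no depth.
- camera_params(name): a dict with "mtx" (3x3 intrinsics, pixels), "extrinsics" (4x4, takes a point from world to camera coordinates); the wrist camera has in their place "tool_from_camera" (4x4, takes a point from camera to tool coordinates, whose origin is the TCP and whose axes are the flange's). Camera axes: x right, y down, z forward; pixel columns grow to the right and rows downward; lengths in m; the calibration is good to about 2 mm. A picture is of the moment at which its call begins: read the wrist's pose just before it. camera_params takes no time and is no camera call.
- hand_in(): hands the job in; it is judged then, once.
The state is a dict: "clock": time; "joint_pos": joint angles; "joint_velocities": joint speeds; "tau": joint torques, N m; "position": TCP position; "ee_rot": TCP orientation; "ft_force": force on the tool from outside, world axes, zero at the start; "torque": the same for the moment, N m; "grip_width": opening from 0.0 (shut) to 1.0 (fully open); "grasp_force": force on a finger pad.
Only numpy, scipy, OpenCV 4.12 (cv2) and the standard library are available. Lean on these libraries where they do the work, as an engineer would, in place of code of your own. Each camera call takes 0.05 s, during which the arm holds its last target. There are 200 camera calls.

### The job

The lid of the round steel key tin on the ledge is lying loose and out of line. With a fingertip push its upright stub round until the notch in the lid's rim stands over the pin on the tin's ear, then press the lid down firmly but gently until it is fully home and flat on the tin, and take the hand away. Do not grip, force or lift the lid, and leave everything else on the ledge where it is.

Things in the scene. Friction and masses are not known exactly. Their poses are not given: they have to be found in the camera images.
- tin: key tin: steel drum 116 mm across, 45 mm high, fixed; origin at the centre of its underside, z up, x axis from the centre to the pin. A fixed ear (22 mm wide, out to 80 mm from the centre, 44 mm high) sticks out under the pin and shows from above where it is. A spigot inside keeps the lid centred (1.5 mm play). A rubber seal stands 9 mm out of the drum's top and carries the loose lid
- lid: round aluminium lid 116 mm across, plate 6 mm thick, about 0.18 kg; origin at the centre of its underside, z up, x axis from the centre to its one notch. At the start its underside is 54 mm above the ledge and the notch 0.7 to 3.14 rad from the pin, either way. It turns either way (1 to 3 N at the stub) and stays where left. Fully home the underside is 45 mm above the ledge
- pin (a point): top of the upright round-headed steel pin on the ear, 8 mm in diameter, 58 mm from the drum's axis, 52.5 mm above the ledge; if the notch is not over it, the lid stops on the pin after 1.5 mm
- notch (a point): middle of the mouth of the lid's rim notch, 58 mm from the lid's centre, 3 mm above the underside; the notch is 16 mm wide and 10 mm deep, open to the rim; moves with the lid
- stub (a point): centre of the top of the lid's upright stub, 14 mm in diameter, 16 mm high above the plate (top 22 mm above the underside), 43 mm from the lid's centre exactly opposite the notch; moves with the lid
- boss (a point): centre of the flat top of the lid's central boss (40 mm across, 12 mm above the plate, top 18 mm above the underside): the place to press. With the notch over the pin about 5 N slides the seal and lid down 9 mm onto the drum, and they stay down
- bowl: bystander: pale blue ceramic bowl 130 mm across, 50 mm high, with a glass marble in it; origin under its centre
- flashlight: bystander: orange plastic flashlight 145 mm long lying along its x axis, 39 mm high; origin under its middle
- case: bystander: silver aluminium sunglasses case 62 x 160 x 44 mm, long along its y axis; origin under its centre
- key: bystander: brass door key 60 mm long, 4 mm thick, lying flat along its x axis; origin under its middle
- padlock: bystander: brass padlock 24 x 44 mm, 70 mm high with its shackle up; origin under its centre
Not all that is in view belongs to the job. Leave any black or orange look-alike of the lid alone. What is shaped like the tin but green is not meant.

How it is judged:
On the way:
1. the lid has been turned until its notch stands over the pin (horizontal distance between notch and pin below 0.0055 m).
At the end, for the whole second after the job is handed in: the lid rests fully home on the tin: underside within 2 mm of the drum's top, flat within 2 degrees, the pin in the notch (notch within 6.5 mm of the pin), at rest (z of lid in the frame of tin between 0.042 and 0.047 m and horizontal distance between notch and pin below 0.0065 m and horizontal distance between lid and tin below 0.004 m and angle between lid's own z axis and vertical below 0.035 rad and linear speed of lid below 0.01 m/s); the robot touches nothing.
It fails at once if the lid was lifted or carried: raised more than 7 mm above where it lay, tipped by more than 15 degrees, or taken off the tin's centre by more than 10 mm (z of lid in the frame of tin above 0.061 m or angle between lid's own z axis and vertical above 0.26 rad or horizontal distance between lid and tin above 0.01 m).
It fails at once if the lid was gripped or forced: more than 35 N from the fingers (contact force between the fingers and lid above 35 N).
It fails at once if a bystander was pushed more than 25 mm or tipped over (distance of any of bowl, flashlight, case, key, padlock from where it was at the start of the episode above 0.025 m or angle between any of bowl, flashlight, case, key, padlock's own z axis and vertical above 0.5 rad).
It also fails if it takes over 64 s, if anything falls off the work surface, if the arm or the gripper's body presses on something with over 40 N, if the wrist force passes 120 N, or if a joint passes its speed limit or range.

## Working session

There is one attempt and no reset: what is moved stays moved. The work goes in short steps, Python scripts to look and compute and a tool call to move; the robot and the scene stay as the last step left them, time stands still between calls to the robot, and variables do not carry over. Pictures are saved under pics/ and viewed, at most 10 in all, crops included, and the job is handed in when it is done.

Besides the shell and the picture viewer there is one more tool, called after ">>>" as a command line: name --argument value ..., lists and objects as JSON in quotes. step_arm: Moves the arm, as the interface text tells. Its arguments: {"type":"object","properties":{"commands":{"type":"array","items":{"type":"number"}},"squeeze":{"type":"number"}},"required":["commands"]}

```bash
mkdir -p pics
cat > h.py <<'E'
from workcell import *
import numpy as np, cv2
from scipy.spatial.transform import Rotation as R
def ray(P,uv,z,T=None):
    # T: camera->world 4x4
    K=np.array(P["mtx"])
    if T is None: T=np.linalg.inv(np.array(P["extrinsics"]))
    d=T[:3,:3]@np.linalg.solve(K,[uv[0],uv[1],1.]); o=T[:3,3]
    return o+d*(z-o[2])/d[2]
def proj(P,p):
    E=np.array(P["extrinsics"]); c=E[:3,:3]@np.array(p)+E[:3,3]; u=np.array(P["mtx"])@c; return u[:2]/u[2]
def save(n,im): cv2.imwrite("pics/"+n,im[:,:,::-1])
E
python3 - <<'E'
from h import *
a=camera("top");b=camera("side")
save("top0.png",a);save("side0.png",b)
np.savez("i0.npz",a=a,b=b)
o=get_obs();print(o)
for n in("top","side"):
  P=camera_params(n);print(np.linalg.inv(np.array(P["extrinsics"])).round(3),P["mtx"])
print(camera_params("wrist"))
E
```

```text
{'clock': 0.1, 'joint_pos': array([ 1.24341679,  0.33281219, -0.06471729,  1.46084236,  0.02159426,
        1.34990338, -0.08850241]), 'joint_velocities': array([-0.00103027, -0.00235944, -0.00088487, -0.00187516,  0.00054277,
       -0.00074064, -0.0010509 ]), 'tau': array([ 1.89030339e-03, -6.26743197e+01,  4.96953714e-02, -3.92432320e+01,
        1.64520275e-02,  6.90663495e-03, -5.86493286e-06]), 'position': array([ 0.18746135, -0.59587669,  0.23060049]), 'ee_rot': array([ 9.88408537e-01,  1.51816207e-01, -1.18944574e-04, -6.23785956e-04]), 'ft_force': array([-0.71770338,  0.13986285,  0.4561171 ]), 'torque': array([ 0.01995714, -0.01637536,  0.00969479]), 'grasp_force': 0.0, 'grip_width': 0.9998167165618218}
[[-0.005 -0.984  0.179  0.395]
 [-1.     0.004 -0.007  0.057]
 [ 0.006 -0.179 -0.984  1.032]
 [ 0.     0.     0.     1.   ]] [[478.84683666   0.         278.71379081]
 [  0.         478.84683666 213.88722717]
 [  0.           0.           1.        ]]
[[-0.995 -0.054  0.087  0.479]
 [-0.103  0.579 -0.809  0.955]
 [-0.007 -0.814 -0.581  0.7  ]
 [ 0.     0.     0.     1.   ]] [[417.15865423   0.         270.45215138]
 [  0.         417.15865423 204.07849888]
 [  0.           0.           1.        ]]
{'mtx': array([[355.45149768,   0.        , 280.13124826],
       [  0.        , 355.45149768, 216.66985077],
       [  0.        ,   0.        ,   1.        ]]), 'tool_from_camera': array([[-3.40520770e-04, -9.48435610e-01, -3.16969681e-01,
         8.12706252e-02],
       [ 9.99999213e-01,  5.97524953e-05, -1.25309113e-03,
         1.26387869e-04],
       [ 1.20741598e-03, -3.16969858e-01,  9.48434843e-01,
        -1.42762900e-01],
       [ 0.00000000e+00,  0.00000000e+00,  0.00000000e+00,
         1.00000000e+00]])}
```

View pics/top0.png

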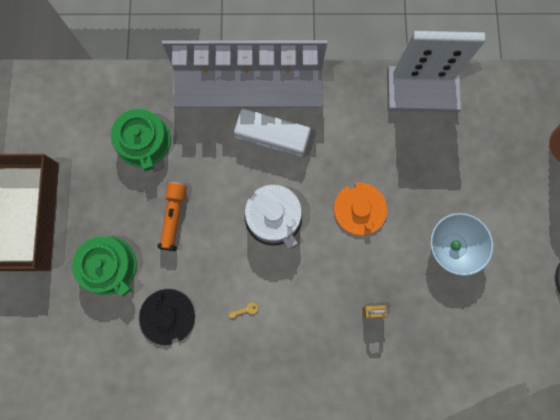

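View pics/side0.png

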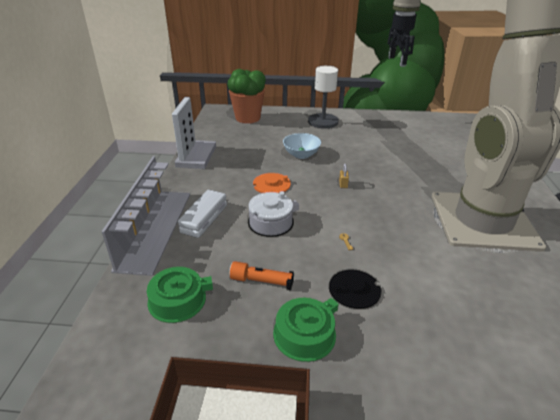

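Candidates in the top picture: silver tin (273,213), orange lid (360,209), black lid (167,316), and green tins (138,137) and (104,265). The steel tin with the aluminium lid is the silver one at (273,213); I'll check it in a crop.

Run:
```python
from h import *
d=np.load("i0.npz");a=d["a"]
c=cv2.resize(a[170:260,225:325],None,fx=6,fy=6,interpolation=cv2.INTER_CUBIC)
P=camera_params("top");
for uv in [(273,213)]: print(ray(P,uv,.06))
save("crop0.png",c)
```

```text
[0.57351159 0.06159833 0.06      ]
```

View pics/crop0.png

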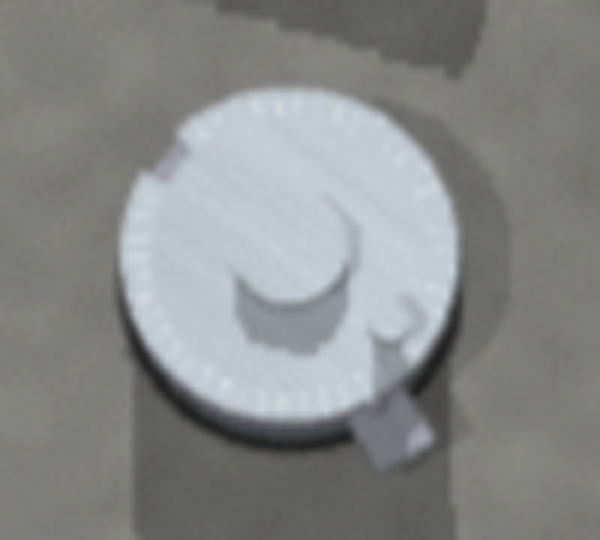

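The crop shows the lid with its notch at crop (168,158), the stub at about (393,317), and the tin's ear at the lower right, with its outer end mid near (410,456).

Run:
```python
from h import *
P=camera_params("top")
f=lambda u,v,z: ray(P,(225+(u-2.5)/6,170+(v-2.5)/6),z)[:2]
c=f(290,253,.060); n=f(168,158,.060); s=f(393,317,.076); e=f(410,456,.044)
e2=(f(385,472,.044)+f(352,425,.044))/2; b=f(292,247,.072)
ang=lambda p:np.arctan2(*(p-c)[::-1])
for k,p in dict(c=c,b=b,n=n,s=s,ear=e).items(): print(k,p.round(4),np.linalg.norm(p-c).round(4),ang(p).round(3))
```

```text
c [0.5761 0.0618] 0.0 0.0
b [0.576 0.061] 0.0008 -1.788
n [0.6098 0.1039] 0.0539 0.897
s [0.5511 0.027 ] 0.0429 -2.196
ear [0.5076 0.0206] 0.0799 -2.6
```

>>> step_arm --commands '[0,0.52,0.95,0,0,0,0.196,0,0.52,0.95,0,0,0,0.196,0,0.52,0.95,0,0,0,0.196,0,0.52,0.95,0,0,0,0.196,0,0.52,0.95,0,0,0,0.196,0,0.52,0.95,0,0,0,0.196,0,0.52,0.95,0,0,0,0.196,0,0.52,0.95,0,0,0,0.196,0,0.52,0.95,0,0,0,0.196,0,0.52,0.95,0,0,0,0.196]' --squeeze 20

```text
clock: 1.35
position: [0.4881, -0.0463, 0.2313]
ee_rot: [0.896, 0.444, 0.0, 0.0]
ft_force: [0.3, -1.0, 0.5]
grip_width: -0.001
grasp_force: 0.0
```

>>> step_arm --commands '[0,0.05,0.14,0,0,0,0,0,0.05,0.14,0,0,0,0,0,0.05,0.14,0,0,0,0,0,0.05,0.14,0,0,0,0,0,0.05,0.14,0,0,0,0,0,0.05,0.14,0,0,0,0,0,0.05,0.14,0,0,0,0,0,0.05,0.14,0,0,0,0,0,0.05,0.14,0,0,0,0,0,0.05,0.14,0,0,0,0]'

```text
clock: 2.6
position: [0.5177, 0.0361, 0.2313]
ee_rot: [0.896, 0.444, 0.0, 0.0]
ft_force: [-0.3, 0.4, 0.7]
grip_width: 0.001
grasp_force: 0.0
```

Run:
```python
from h import *
o=get_obs();a=camera("wrist");save("w1.png",a)
np.savez("w1.npz",a=a,p=o["position"],q=o["ee_rot"]);print(o["clock"],o["position"],o["joint_pos"].round(2),o["ft_force"])
```

```text
2.6 [0.51768279 0.03605061 0.2313338 ] [ 0.54  0.17 -0.77  1.71  0.12  1.32 -0.9 ] [-0.26847555  0.41764741  0.74687296]
```

View pics/w1.png

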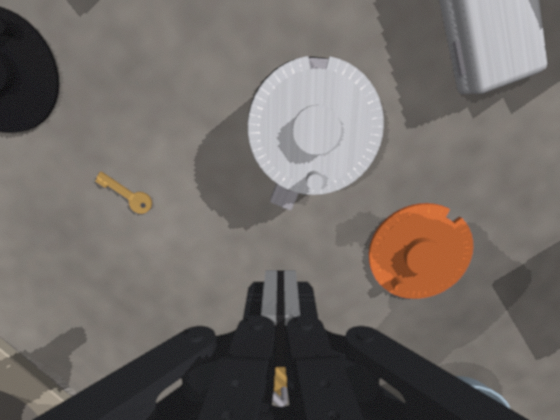

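Wrist view: silver lid centred near (316,125), notch at (319,63), stub top at (317,181), ear end near (284,204). I'll measure these by ray casting.

Run:
```python
from h import *
d=np.load("w1.npz");P=camera_params("wrist")
T=np.eye(4);T[:3,:3]=R.from_quat(d["q"]).as_matrix();T[:3,3]=d["p"];T=T@np.array(P["tool_from_camera"])
g=cv2.cvtColor(d["a"],cv2.COLOR_RGB2GRAY)
m=((g>140)*255).astype(np.uint8);m[:, :200]=0;m[:,420:]=0;m[240:]=0
m=cv2.morphologyEx(m,cv2.MORPH_CLOSE,np.ones((15,15)))
c=max(cv2.findContours(m,0,2)[0],key=cv2.contourArea);h=cv2.convexHull(c)
e=cv2.fitEllipse(h);print(e)
f=lambda uv,z:ray(P,uv,z,T)[:2]
# ring fit on world plane
W=np.array([f(p[0],.06) for p in h]);A=np.c_[2*W,np.ones(len(W))];s=np.linalg.lstsq(A,(W**2).sum(1),rcond=None)[0]
c=s[:2];print("fit",c,np.sqrt(s[2]+c@c))
for k,uv,z in [("ell",e[0],.06),("n",(319,62),.06),("s",(317,181),.076),("boss",(318,130),.072),("ear",(283,205),.044)]:
  p=f(uv,z);v=p-c;print(k,p.round(4),np.linalg.norm(v).round(4),np.arctan2(v[1],v[0]).round(3))
x=cv2.resize(d["a"][40:220,230:400],None,fx=3.3,fy=3.3,interpolation=cv2.INTER_CUBIC);save("w1c.png",x)
```

```text
((314.1214294433594, 128.93409729003906), (131.81983947753906, 155.579345703125), 19.2802791595459)
fit [0.57210543 0.06033526] 0.060371034608744004
ell [0.5747 0.0632] 0.0038 0.833
n [0.6087 0.1039] 0.0569 0.873
s [0.551  0.0283] 0.0384 -2.153
boss [0.5764 0.062 ] 0.0046 0.361
ear [0.5094 0.0211] 0.074 -2.583
```

View pics/w1c.png

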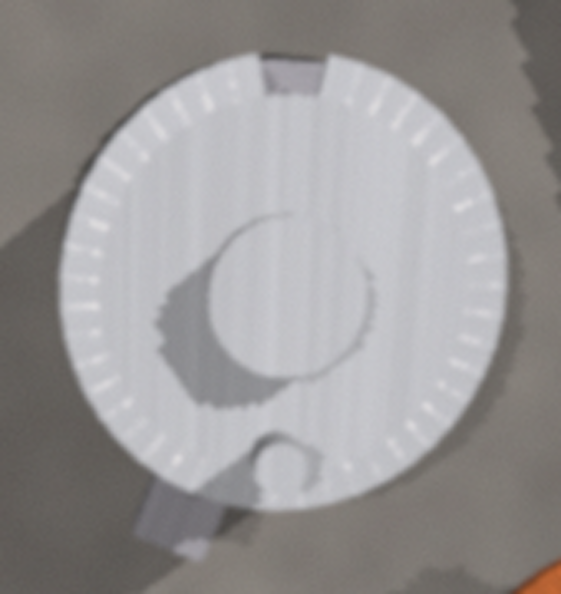

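>>> step_arm --commands '[0,0.007,0.023,0,0,0,0,0,0.007,0.023,-0.08,0,0,0,0,0.007,0.023,-0.15,0,0,0,0,0.007,0.023,-0.2,0,0,0,0,0.007,0.023,-0.23,0,0,0,0,0.007,0.023,-0.25,0,0,0,0,0.007,0.023,-0.265,0,0,0,0,0.007,0.023,-0.273,0,0,0,0,0.007,0.023,-0.273,0,0,0,0,0.007,0.023,-0.273,0,0,0]'

```text
clock: 3.9
position: [0.5222, 0.0498, 0.068]
ee_rot: [0.896, 0.444, 0.0, 0.0]
ft_force: [1.2, 0.7, -0.4]
grip_width: -0.0
grasp_force: 0.0
```

Run:
```python
from h import *
o=get_obs();p=o["position"];print(p,o["ft_force"],o["clock"])
# plan: rows for pushes, tool contact dist D
c=np.array([.5765,.0625]);D=.0215;s0=-2.217
q=R.from_quat(o["ee_rot"]).as_matrix();print("hx",np.arctan2(q[1,0],q[0,0]))
def F(s): return c+.043*np.array([np.cos(s),np.sin(s)])-D*np.array([-np.sin(s),np.cos(s)])
print("to contact",(F(s0)-p[:2])/.6)
for k in range(0,24):
  s=s0+.12*k; print(k,round(s,3),(F(s)-F(s0))/.6, round(.12*k/np.pi,4))
```

```text
[0.52223395 0.04984876 0.06804903] [ 1.22577125  0.71431598 -0.37681109] 3.9
hx 0.9204188018867626
to contact [ 0.01868017 -0.01455412]
0 -2.217 [0. 0.] 0.0
1 -2.097 [ 0.00478256 -0.00833464] 0.0382
2 -1.977 [ 0.01052849 -0.01603681] 0.0764
3 -1.857 [ 0.01715514 -0.02299574] 0.1146
4 -1.737 [ 0.0245672  -0.02911133] 0.1528
5 -1.617 [ 0.03265807 -0.03429562] 0.191
6 -1.497 [ 0.04131138 -0.03847406] 0.2292
7 -1.377 [ 0.05040267 -0.04158654] 0.2674
8 -1.257 [ 0.05980118 -0.0435883 ] 0.3056
9 -1.137 [ 0.06937174 -0.04445055] 0.3438
10 -1.017 [ 0.0789767  -0.04416089] 0.382
11 -0.897 [ 0.08847791 -0.04272348] 0.4202
12 -0.777 [ 0.09773872 -0.04015899] 0.4584
13 -0.657 [ 0.10662592 -0.03650431] 0.4966
14 -0.537 [ 0.11501171 -0.03181201] 0.5348
15 -0.417 [ 0.12277547 -0.02614958] 0.573
16 -0.297 [ 0.12980553 -0.01959844] 0.6112
17 -0.177 [ 0.13600078 -0.01225284] 0.6494
18 -0.057 [ 0.14127213 -0.00421841] 0.6875
19 0.063 [0.14554374 0.00438929] 0.7257
20 0.183 [0.1487542  0.01344645] 0.7639
21 0.303 [0.15085731 0.0228228 ] 0.8021
22 0.423 [0.15182283 0.03238349] 0.8403
23 0.543 [0.15163688 0.04199102] 0.8785
```

>>> step_arm --commands '[0,0.009,-0.007,0,0,0,0,0,0.0187,-0.0146,0,0,0,0,0,0.0235,-0.0229,0,0,0,0.038,0,0.0292,-0.0306,0,0,0,0.076,0,0.0359,-0.0376,0,0,0,0.115,0,0.0433,-0.0437,0,0,0,0.153,0,0.0514,-0.0489,0,0,0,0.191,0,0.06,-0.0531,0,0,0,0.229,0,0.0691,-0.0562,0,0,0,0.267,0,0.0691,-0.0562,0,0,0,0.267]'

```text
clock: 5.15
position: [0.5638, 0.0155, 0.0674]
ee_rot: [0.638, 0.77, 0.0, -0.0]
ft_force: [0.0, -0.1, -0.1]
grip_width: -0.004
grasp_force: 0.0
```

Run:
```python
from h import *
o=get_obs();print(o["position"],o["ft_force"],o["joint_pos"].round(2))
t=camera("top");w=camera("wrist")
x=np.hstack([cv2.resize(t[160:260,220:330],(400,364),interpolation=cv2.INTER_CUBIC),cv2.resize(w,(400,300))[:, :].copy() if 0 else cv2.copyMakeBorder(cv2.resize(w,(400,300)),0,64,0,0,0)])
save("p1.png",x)
```

```text
[0.56380949 0.01554023 0.06741232] [ 0.00716028 -0.053904   -0.052112  ] [ 0.58  0.49 -0.85  1.77  0.41  1.07 -0.22]
```

View pics/p1.png

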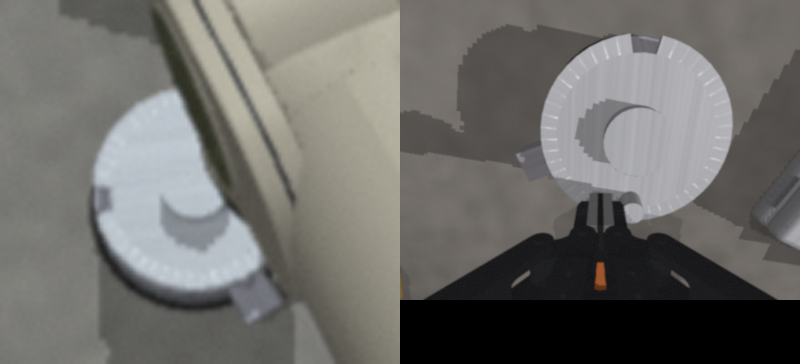

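The finger sits against the stub, and the lid has turned about 0.85 rad (notch at the left in the top panel). I'll keep going.

>>> step_arm --commands '[0,0.0094,-0.002,0,0,0,0.038,0,0.019,-0.0029,0,0,0,0.076,0,0.0286,-0.0026,0,0,0,0.115,0,0.0381,-0.0011,0,0,0,0.153,0,0.0473,0.0014,0,0,0,0.191,0,0.0562,0.0051,0,0,0,0.229,0,0.0646,0.0098,0,0,0,0.267,0,0.0724,0.0154,0,0,0,0.306,0,0.0794,0.022,0,0,0,0.344,0,0.0856,0.0293,0,0,0,0.382]'

```text
clock: 6.5
position: [0.6146, 0.0332, 0.0674]
ee_rot: [0.09, 0.996, -0.0, -0.0]
ft_force: [-0.7, -2.1, -0.2]
grip_width: 0.002
grasp_force: 0.8
```

Run:
```python
from h import *
o=get_obs();p=o["position"];print(p,o["ft_force"],o["joint_pos"].round(2))
q=R.from_quat(o["ee_rot"]).as_matrix();print("hx",np.arctan2(q[1,0],q[0,0]))
w=camera("wrist");save("w3.png",w);np.savez("w3.npz",a=w,p=p,q=o["ee_rot"])
```

```text
[0.61462345 0.03322623 0.06741323] [-0.67816004 -2.14178231 -0.20884389] [ 0.62  0.69 -1.03  1.62  0.63  1.19  0.84]
hx 2.960619563106762
```

View pics/w3.png

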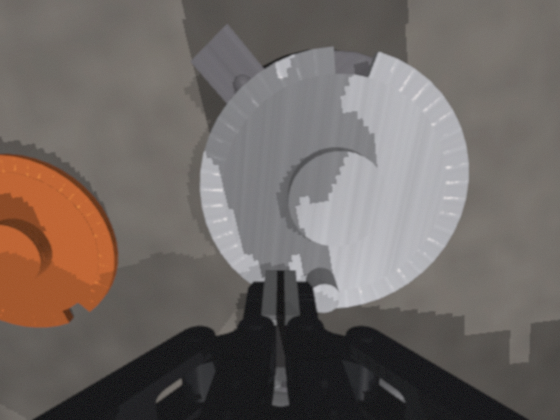

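The picture shows the pin's head at (240,82) on the ear, the notch mouth near (355,60), the boss top near (341,197) and the stub top at (325,297).

```bash
cat >> h.py <<'E'
C=np.array([.5765,.0625])
def wf(d):
    P=camera_params("wrist");T=np.eye(4);T[:3,:3]=R.from_quat(d["q"]).as_matrix();T[:3,3]=d["p"];T=T@np.array(P["tool_from_camera"])
    return lambda uv,z:ray(P,uv,z,T)[:2]
def rep(f,L):
    for k,uv,z in L:
        p=f(uv,z);v=p-C;print(k,p.round(4),np.linalg.norm(v).round(4),np.arctan2(v[1],v[0]).round(3))
def F(s,D): return C+.043*np.array([np.cos(s),np.sin(s)])-D*np.array([-np.sin(s),np.cos(s)])
E
python3 - <<'E'
from h import *
d=np.load("w3.npz");f=wf(d)
rep(f,[("pin",(240,82),.0525),("notch",(355,60),.06),("boss",(341,197),.072),("stub",(325,297),.076)])
E
```

```text
pin [0.5247 0.0326] 0.0598 -2.618
notch [0.5254 0.079 ] 0.0537 2.83
boss [0.5755 0.0651] 0.0028 1.936
stub [0.6174 0.0522] 0.0422 -0.247
```

>>> step_arm --commands '[0,0.0053,0.008,0,0,0,0.038,0,0.0095,0.0166,0,0,0,0.076,0,0.0128,0.0257,0,0,0,0.115,0,0.0149,0.0351,0,0,0,0.153,0,0.0158,0.0446,0,0,0,0.191,0,0.0157,0.0523,0,0,0,0.22,0,0.0157,0.0523,0,0,0,0.22,0,0.0157,0.0523,0,0,0,0.22,0,0.0157,0.0523,0,0,0,0.22,0,0.0157,0.0523,0,0,0,0.22]'

```text
clock: 7.8
position: [0.6241, 0.065, 0.0676]
ee_rot: [-0.251, 0.968, -0.0, -0.0]
ft_force: [0.4, 0.1, 0.6]
grip_width: -0.002
grasp_force: 0.1
```

Run:
```python
from h import *
o=get_obs();p=o["position"];print(p,o["ft_force"],o["joint_pos"].round(2))
w=camera("wrist");save("w4.png",w);np.savez("w4.npz",a=w,p=p,q=o["ee_rot"])
x=cv2.resize(w[20:200,180:440],(780,540),interpolation=cv2.INTER_CUBIC);save("w4c.png",x)
```

```text
[0.6241088  0.06497387 0.06756251] [0.43526981 0.08081988 0.59905325] [ 0.61  0.78 -1.14  1.59  0.74  1.26  1.43]
```

View pics/w4c.png

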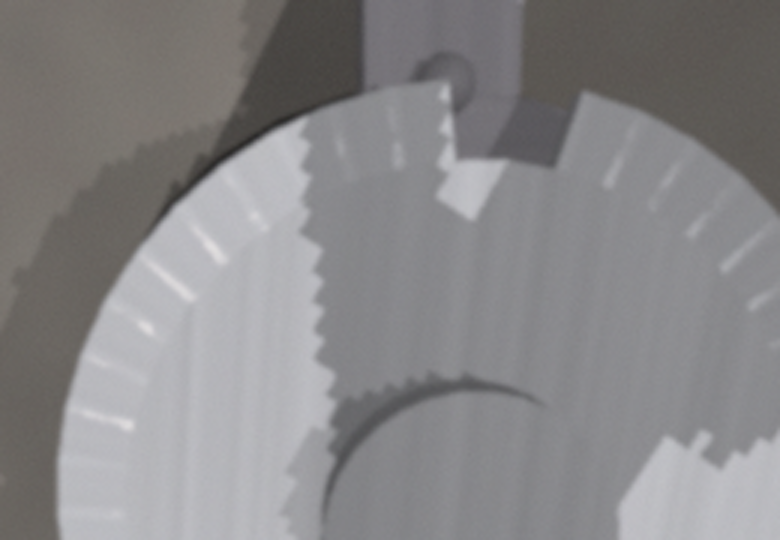

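Crop: pin head at (446,76); notch mouth corners at (450,83) and (585,93), mid (517,88). The notch still has to turn a little further.

Run:
```python
from h import *
d=np.load("w4.npz");f0=wf(d);f=lambda uv,z:f0((180+(uv[0]-1)/3,20+(uv[1]-1)/3),z)
L=[("pin",(446,76),.0525),("notch",(517,88),.06),("nroot",(508,163),.06)]
rep(f,L)
C[1]=.0635;import h;h.C=C;rep(f,L)
p=d["p"][:2]-C;print(np.linalg.norm(p),np.arctan2(p[1],p[0]))
for a in(.1,.12,.14,.16,.18,.2):
  v=R.from_rotvec([0,0,a]).apply([*p,0])[:2]-p; print(a,v/.6,a/np.pi)
```

```text
pin [0.5252 0.0323] 0.0595 -2.61
notch [0.5233 0.0407] 0.0575 -2.752
nroot [0.5314 0.0445] 0.0486 -2.762
pin [0.5252 0.0323] 0.06 -2.595
notch [0.5233 0.0407] 0.0579 -2.737
nroot [0.5314 0.0445] 0.049 -2.743
0.047631608751666096 0.0309479641210142
0.1 [-0.00064164  0.00790931] 0.03183098861837907
0.12 [-0.00086469  0.00948126] 0.03819718634205488
0.14 [-0.00111912  0.01104843] 0.0445633840657307
0.16 [-0.00140485  0.01261021] 0.050929581789406514
0.18 [-0.00172175  0.01416595] 0.05729577951308232
0.2 [-0.0020697   0.01571505] 0.06366197723675814
```

Turn another 0.145 rad.

>>> step_arm --commands '[0,-0.0003,0.004,0,0,0,0.015,0,-0.0006,0.008,0,0,0,0.032,0,-0.0012,0.0115,0,0,0,0.046,0,-0.0012,0.0115,0,0,0,0.046,0,-0.0012,0.0115,0,0,0,0.046,0,-0.0012,0.0115,0,0,0,0.046,0,-0.0012,0.0115,0,0,0,0.046,0,-0.0012,0.0115,0,0,0,0.046,0,-0.0012,0.0115,0,0,0,0.046,0,-0.0012,0.0115,0,0,0,0.046]'

```text
clock: 9.1
position: [0.6234, 0.072, 0.0675]
ee_rot: [-0.321, 0.947, 0.0, 0.0]
ft_force: [-0.4, -0.8, 0.3]
grip_width: 0.003
grasp_force: 0.3
```

Run:
```python
from h import *
o=get_obs();p=o["position"];print(p,o["ft_force"])
w=camera("wrist");np.savez("w5.npz",a=w,p=p,q=o["ee_rot"])
x=cv2.resize(w[20:200,180:440],(780,540),interpolation=cv2.INTER_CUBIC);save("w5c.png",x)
```

```text
[0.62340961 0.07199064 0.06754866] [-0.42467558 -0.77952443  0.29992416]
```

View pics/w5c.png

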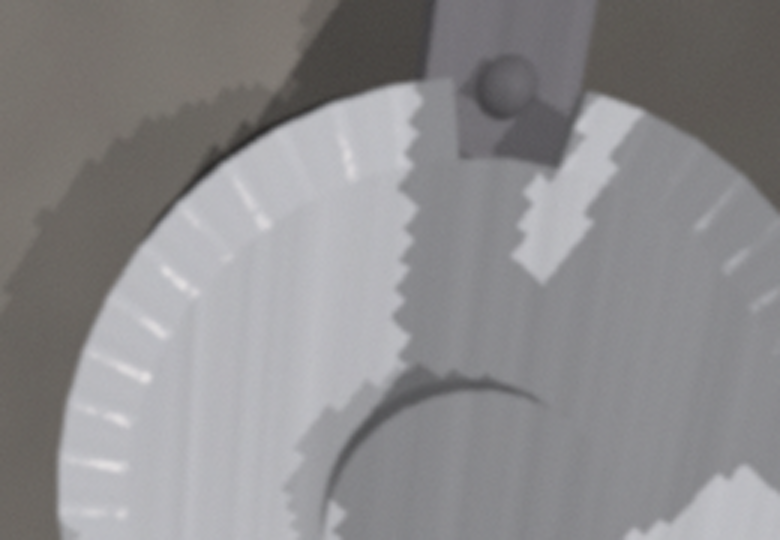

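Notch mid (518,88) and pin (507,85) are about 1.3 mm apart, within tolerance. Next I back off, rise, and go over the boss.

>>> step_arm --commands '[0,0.009,-0.014,0,0,0,0,0,0.009,-0.014,0,0,0,0,0,0.009,-0.014,0.05,0,0,0,0,0.009,-0.014,0.08,0,0,0,0,-0.03,-0.014,0.08,0,0,0,0,-0.079,-0.015,0.08,0,0,0,0,-0.079,-0.015,0.08,0,0,0,0,-0.079,-0.015,0.05,0,0,0,0,-0.079,-0.015,0.03,0,0,0,0,-0.079,-0.015,0.03,0,0,0]'

```text
clock: 10.4
position: [0.5755, 0.0629, 0.0839]
ee_rot: [-0.321, 0.947, 0.001, -0.001]
ft_force: [0.2, -0.2, 0.3]
grip_width: 0.001
grasp_force: 0.0
```

>>> step_arm --commands '[0,0,0,-0.006,0,0,0,0,0,0,-0.012,0,0,0,0,0,0,-0.015,0,0,0,0,0,0,-0.018,0,0,0,0,0,0,-0.02,0,0,0,0,0,0,-0.022,0,0,0,0,0,0,-0.024,0,0,0,0,0,0,-0.026,0,0,0,0,0,0,-0.028,0,0,0,0,0,0,-0.028,0,0,0]'

```text
clock: 11.65
position: [0.5761, 0.063, 0.0691]
ee_rot: [-0.321, 0.947, -0.0, 0.0]
ft_force: [-1.2, -0.5, 4.9]
grip_width: -0.003
grasp_force: 2.2
```

>>> step_arm --commands '[0,0,0,-0.002,0,0,0,0,0,0,-0.004,0,0,0,0,0,0,-0.006,0,0,0,0,0,0,-0.007,0,0,0,0,0,0,-0.008,0,0,0,0,0,0,-0.009,0,0,0,0,0,0,-0.01,0,0,0,0,0,0,-0.01,0,0,0,0,0,0,-0.01,0,0,0,0,0,0,-0.01,0,0,0]'

```text
clock: 12.9
position: [0.5761, 0.063, 0.0631]
ee_rot: [-0.321, 0.947, -0.0, 0.0]
ft_force: [-1.5, -1.7, 5.7]
grip_width: -0.001
grasp_force: 2.7
```

One small extra press to confirm it is seated.

>>> step_arm --commands '[0,0,0,-0.0005,0,0,0,0,0,0,-0.001,0,0,0,0,0,0,-0.0015,0,0,0,0,0,0,-0.002,0,0,0,0,0,0,-0.002,0,0,0,0,0,0,-0.002,0,0,0,0,0,0,-0.002,0,0,0,0,0,0,-0.002,0,0,0,0,0,0,-0.002,0,0,0,0,0,0,-0.002,0,0,0]'

```text
clock: 14.15
position: [0.5762, 0.063, 0.0628]
ee_rot: [-0.321, 0.947, -0.0, 0.0]
ft_force: [-6.5, -2.6, 15.9]
grip_width: -0.002
grasp_force: 7.7
```

The lid is on its hard stop: 16 N at z 0.0628. Now I lift the hand away.

>>> step_arm --commands '[0,0,0,0.01,0,0,0,0,0,0,0.05,0,0,0,0,0,0,0.1,0,0,0,0,0,0,0.15,0,0,0,0,0,0,0.2,0,0,0,0,0,0,0.25,0,0,0,0,0,0,0.25,0,0,0,0,0,0,0.25,0,0,0,0,0,0,0.25,0,0,0,0,0,0,0.25,0,0,0]'

```text
clock: 15.4
position: [0.5757, 0.0629, 0.211]
ee_rot: [-0.321, 0.947, 0.0, -0.0]
ft_force: [0.3, -0.9, -0.2]
grip_width: -0.001
grasp_force: 0.0
```

Run:
```python
from h import *
o=get_obs();print(o["position"],o["ft_force"])
s=camera("side");w=camera("wrist")
x=np.hstack([cv2.resize(s[170:260,210:330],(400,300),interpolation=cv2.INTER_CUBIC),cv2.resize(w,(400,300))]);save("end.png",x)
```

```text
[0.57574718 0.06291144 0.21104944] [ 0.31287651 -0.87020829 -0.17482456]
```

View pics/end.png

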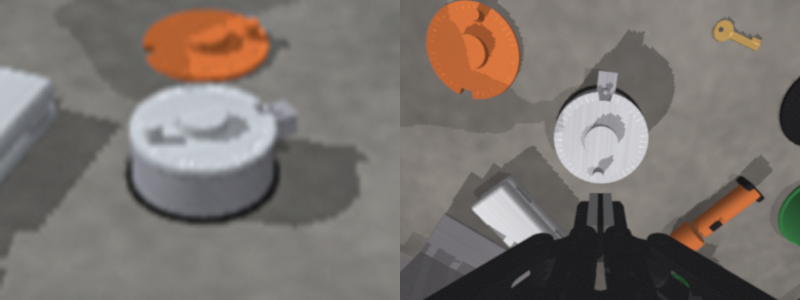

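The lid lies flat on the tin with no gap (side panel, about (205,130)). The pin sits in the notch (wrist panel, about (607,90)), and the hand is clear.

```bash
python3 -c "
from workcell import *
print(hand_in())"
```

```text
the job is handed in; nothing more can be done
None
```

I turned the lid until its notch stood over the pin, pressed it down to its hard stop (about 16 N), took the hand clear and handed the job in at about 15.5 s; no verdict was returned.

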